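Set the laminator's heat wheel to red and start it

ROBOT

A 6-joint arm with a two-finger parallel gripper is mounted at the origin on the work surface. World frame = base frame: x ahead of the robot, y to its left, z up, the work surface at z = 0. Lengths are in m, angles in rad, forces in N, time in s.
With the tool pointing down it reaches from about 0.225 to 0.725 m from the base axis. Payload 3.1 kg.
Tool frame: the origin (TCP) lies on the centre line of the jaws, within the pads' length; the fingertips stand nose_length ahead of it and the grasp point (between the pads) lies 11 mm behind it (nose_length is the distance from the TCP to the fingertips, in m); y points along the fingers, x is the direction in which the jaws open and shut, and the axes are right-handed (so a half turn about y gives the same grasp; the last joint's range is limited). The gripper opens to 85 mm and grips with 20 to 120 N. Pads are 22 mm wide; open, the fingers measure 114 mm over their backs; the gripper's body (76 mm by 85 mm) begins 54 mm behind the grasp point. The pads swing forward as they close: fully open they stand 13 mm farther back than shut.
Start: joints at [-1.323, 0.048, 0.099, 1.622, 0, 1.443], TCP at [0.193, -0.488, 0.239] pointing down, gripper open.
Joint ranges: [-2.91, 2.91], [-0.99, 1.94], [-1.21, 1.42], [-2.12, 2.29], [-1.49, 1.47], [-3.14, 3.14]. Speed limits (rad/s): [2.79, 2.79, 3.14, 3.14, 3.14, 3.14].

INTERFACE

Orientations are given as a 3x3 rotation matrix whose columns are the frame's x, y, z axes.
In Python, from station import observe, capture, hand_in, nose_length gives the robot as it stands.
- The arm moves only by the tool carry_out, never from a script. Its argument "moves" is a list that holds one entry, the list of rows, each a list of 7 numbers: the turn, a rotation vector about the tool's x, y, z in rad, then the shift along the tool's x, y, z in mm, then the closure, from -1 (fully open) to 1 (shut), so that 0 is half open. A call has 1 to 12 rows; each row is the pose to reach, as a shift and turn from the pose commanded when the call began, along the tool's axes at that moment; what a row does not reach only later rows make up. A row lasts 1/12 s, in which the tool goes at most 41.7 mm and 7.16 degrees, less where a joint would pass 70% of its speed; a pose out of reach is approached as far as the arm can. A call with a gripper value outside its range is refused whole. The fingers move at their own pace and stop on an object; "force" is the grip in N (left out, the last holds). Time passes only in rows, so rows that repeat a pose let the fingers close. It gives the time, the measured TCP pose, the force and the opening at its end, in the units of the state.
- observe(): the state, without advancing time (a new reading comes with each control period).
- capture(name): name is "scene" or "top"; returns a dict with "image" (420x560x3 uint8, red, green, blue), "mtx" (3x3 intrinsics, pixels), "k1" (the pictures are not rectified: a ray, as slopes to the right and down, at radius r is drawn at 1 + k1 r^2 times it, then the intrinsics apply), "origin" and "orientation" of the camera in the world. Camera axes: x right, y down, z forward; pixel columns grow to the right and rows downward; lengths in m; the calibration is good to about 2 mm. A picture is of the moment at which its call begins. There is no depth.
- hand_in(): hands the job in, once; it reports no verdict.
The state is a dict: "t": time; "q": joint angles; "qd": joint speeds; "tau": joint torques, N m; "tcp_pos": TCP position; "tcp_rot": TCP orientation; "wrist_force": force on the tool from outside, world axes, zero at the start; "moment": the same for the moment, N m; "gripper_width": opening from 0.0 (shut) to 1.0 (fully open).
Only numpy, scipy, OpenCV 4.12 (cv2) and the standard library are available. Lean on these libraries where they do the work, as an engineer would, in place of code of your own. Each camera call takes 0.05 s, during which the arm holds its last target. There are 200 camera calls.

TASK

Get the laminator on the desk ready for thick card pouches: with a fingertip, flick the edge of its black thumbwheel so that its top rolls away from you, click by click, until the red bar is on top between the white pointers, and let the wheel rest there in its click. Only then press the round green start key fully down and let it come up again. Pinch and lift nothing, and leave everything else on the desk and on the machine where it is.

Things in the scene. Friction and masses are not known exactly. Their poses are not given: they have to be found in the camera images.
- laminator: Pouch laminator fixed on the desk, cream with a dark flat deck: 390 mm wide (y), 150 deep (x), 85 high, plus a 42 mm feed shelf in front (-x, facing the robot). Origin under its centre; x points front to back, z up; yaw within 0.35 rad. Black thumbwheel near its right end (-y) in a bezel 3 mm high, green key near its left end (+y); a tape roll and a stamp stand on the deck between them.
- wheel_top (a point): Fixed point on top of the thumbwheel's rim, above its axle: 97 mm above the desk, 12 above the deck; axes as the laminator's, axle along y. Wheel: 48 mm across, 14 wide, 24 grippy rigid ribs; only the top 12 mm stands out of the deck. A shut fingertip pressed on the top with about 5 N and drawn along the laminator's x carries the rim along; one click is 12.6 mm of rim.
- heat_wheel (a joint): Wheel angle in rad; grows as the top rolls to the laminator's +x (away from the robot). It rests only in clicks 0.5236 rad apart (0, 0.524 ... 3.142) and, let go between two, snaps to the nearer; about 1.5 N at the rim takes it over a click. End stops at both ends. The bar on top: click 0 blue, 1 to 3 white, 4 (2.094 rad) red, 5 and 6 white. Starts at click 0, 1 or 2.
- key_cap (a point): Centre of the top of the green start key, a round cap 26 mm across; moves down with the key. Released it stands 93 mm above the desk, 8 mm above the deck, 5 mm above the collar round it.
- start_key (a joint): How far the start key is pressed, in m: 0 released, 0.005 fully down (about 4 N). A spring brings it up again.
- tape_roll: Roll of tape lying on the deck, 52 mm across, 18 mm high; origin under its centre. Leave it.
- seal_stamp: Dark wooden stamp standing on the deck, 36 mm across, 58 mm high; origin under its centre. Leave it.
- stapler: Red and black stapler on the desk, 135 by 34 by 55 mm high; origin under its centre. Leave it.
- mug: White mug, 82 mm across, 92 mm high, handle at its +y; origin under its centre. Leave it.
- pen_cup: Dark square pen cup with pens, 75 mm square, 150 mm high with the pens; origin under its centre. Leave it.
- hole_punch: Blue and steel hole punch, 120 by 100 by 77 mm high; origin under its centre. Leave it.
- glue_stick: Green glue stick with a white cap, standing, 27 mm across, 92 mm high; origin under its centre. Leave it.

How it is judged:
On the way, in this order (a step that is already met when the one before it is completed fails the run):
1. the thumbwheel rests in the red click, with no finger on it (value of joint heat_wheel between 1.974 and 2.214 rad and velocity of joint heat_wheel between -0.1 and 0.1 rad/s and contact force between the fingers and heat_wheel below 0.1 N), for 0.2 s.
2. the start key is pressed fully down with the wheel at red (value of joint heat_wheel between 1.974 and 2.214 rad and value of joint start_key above 0.0038 m), for 0.02 s.
At the end, for the whole second after the job is handed in: The wheel rests in its red click (2.094 rad, within 0.12 rad), the start key has been pressed down (more than 3.8 of its 5 mm) with the wheel at red and is up again (less than 1 mm), and every bystander is within 20 mm of where it stood (value of joint heat_wheel between 1.974 and 2.214 rad and velocity of joint heat_wheel between -0.1 and 0.1 rad/s and value of joint start_key below 0.001 m and distance of each of tape_roll, seal_stamp, stapler, mug, pen_cup, hole_punch, glue_stick from where it was at the start of the episode below 0.02 m); the robot touches nothing.
It fails at once if the start key is pressed while the wheel is not at red (value of joint start_key above 0.0025 m and not (value of joint heat_wheel between 1.974 and 2.214 rad)).
It fails at once if a bystander is lifted, carried or knocked away (moved by more than 20 mm) (distance of any of tape_roll, seal_stamp, stapler, mug, pen_cup, hole_punch, glue_stick from where it was at the start of the episode above 0.02 m).
It also fails if it takes over 40 s, if anything falls off the work surface, if the arm or the gripper's body presses on something with over 40 N, if the wrist force passes 120 N, or if a joint passes its speed limit or range.

## Working session

There is one attempt and no reset: what is moved stays moved. The work goes in short steps, Python scripts to look and compute and a tool call to move; the robot and the scene stay as the last step left them, time stands still between calls to the robot, and variables do not carry over. Pictures are saved under pics/ and viewed, on a budget of 10 in all, crops included, one or two more only if the job needs it, and the job is handed in when it is done.

Besides the shell and the picture viewer there is one more tool, called after "Request:" as name(argument=value, ...) on one line, values as JSON. carry_out: Moves the arm, as the interface text tells. Its arguments: {"type":"object","properties":{"moves":{"type":"array","items":{"type":"array","items":{"type":"array","items":{"type":"number"}}}},"force":{"type":"number"}},"required":["moves"]}

```bash
mkdir -p pics; cat > h.py <<'E'
import numpy as np, cv2
from station import observe, capture, hand_in, nose_length
def snap(name,fn):
    c=capture(name); cv2.imwrite('pics/'+fn,c['image'][:,:,::-1]); np.save('pics/'+fn[:-4]+'.npy',c,allow_pickle=True); return c
def load(fn): return np.load('pics/'+fn+'.npy',allow_pickle=True).item()
def ray(c,u,v):
    K=np.array(c['mtx']); d=np.array([c['k1'],0,0,0,0],float)
    p=cv2.undistortPoints(np.array([[[u,v]]],float),K,np.array([c['k1'],0,0,0.]))[0,0]
    return np.array(c['orientation'])@np.array([p[0],p[1],1])
def onz(c,u,v,z):
    o=np.array(c['origin']); r=ray(c,u,v); return o+r*(z-o[2])/r[2]
def proj(c,P):
    R=np.array(c['orientation']); 
    rv=cv2.Rodrigues(R.T)[0]; t=-R.T@np.array(c['origin'])
    return cv2.projectPoints(np.array(P,float).reshape(-1,1,3),rv,t,np.array(c['mtx']),np.array([c['k1'],0,0,0.]))[0][:,0]
E
python3 - <<'E'
from h import *
a=snap('scene','s0.png'); b=snap('top','t0.png')
s=observe(); print(s,nose_length() if callable(nose_length) else nose_length)
for c in(a,b): print(c['origin'],c['orientation'],c['mtx'],c['k1'])
E
```

```text
{'t': 0.1, 'q': array([-1.32281369e+00,  4.86774000e-02,  9.77554317e-02,  1.62202499e+00,
        4.53077680e-06,  1.44299521e+00]), 'qd': array([-0.00056292, -0.00052676,  0.00318043,  0.00135388, -0.0010666 ,
        0.00019003]), 'tau': array([ 3.23552660e-03, -3.39849651e+01,  3.20936179e+01,  1.58346287e-02,
       -9.10091944e-05, -3.49402747e-06]), 'tcp_pos': array([ 0.1925304 , -0.48783865,  0.23823431]), 'tcp_rot': array([[ 3.67001135e-01, -5.23477761e-04,  9.30220346e-01],
       [-9.30218049e-01,  2.08595483e-03,  3.67001403e-01],
       [-2.13251470e-03, -9.99997687e-01,  2.78599328e-04]]), 'wrist_force': array([ 0.15174297, -0.14692428,  0.46444856]), 'moment': array([-0.0136915 , -0.04105795, -0.02076748]), 'gripper_width': 1.001011076326555} 0.008
[ 1.12231167 -0.26276372  1.23335568] [[ 0.36614076  0.79913471 -0.47678576]
 [ 0.9304612  -0.32184311  0.17509703]
 [-0.0135241  -0.50774081 -0.86140372]] [[449.50518727   0.         281.59420249]
 [  0.         449.50518727 207.41599585]
 [  0.           0.           1.        ]] -0.04078490886564628
[ 0.26751512 -0.03963363  1.35766285] [[ 0.02063095 -0.98686468  0.16022631]
 [-0.9997634  -0.01925886  0.01011181]
 [-0.00689321 -0.16039702 -0.98702851]] [[492.9516493    0.         281.66823983]
 [  0.         492.9516493  209.92034333]
 [  0.           0.           1.        ]] -0.14923277541254165
```

View pics/s0.png

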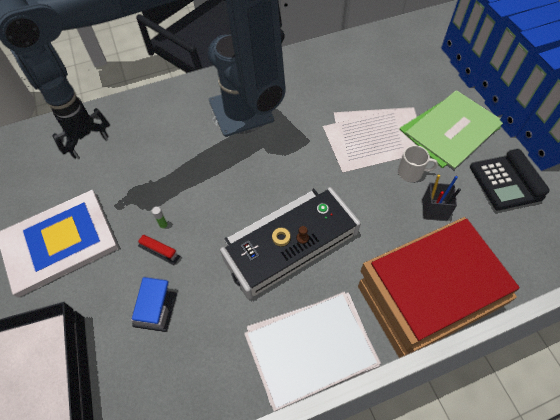

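View pics/t0.png

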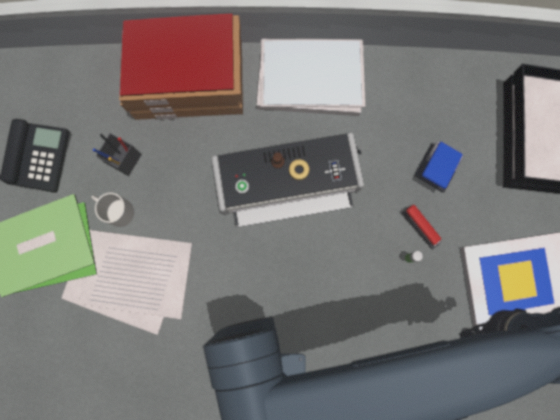

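The scene view shows the wheel near (250,249) and the key near (323,209). In the top view the wheel is near (336,170) and the key near (242,186), with the tape at (299,169) and the stamp at (277,158). Next I'll zoom in on the wheel in both views and measure.

```bash
python3 - <<'E'
from h import *
a=load('s0');b=load('t0')
def crop(c,u,v,w=25,s=8):
    return cv2.resize(c['image'][v-w:v+w,u-w:u+w],None,fx=s,fy=s,interpolation=cv2.INTER_CUBIC)
cv2.imwrite('pics/c0.png',np.hstack([crop(a,250,249),crop(b,336,170)])[:,:,::-1])
for c,(u0,v0) in((a,(323,209)),(b,(242,186))):
    im=c['image'].astype(int); m=((im[...,1]>im[...,0]+35)&(im[...,1]>im[...,2]+20)); 
    v,u=np.nonzero(m); k=(abs(u-u0)<12)&(abs(v-v0)<12); u,v=u[k].mean(),v[k].mean(); print('key',u,v,k.sum(),onz(c,u,v,.093))
# deck edges in top: dark deck quad
im=b['image']; g=im.max(2); sub=np.zeros_like(g); sub[120:220,205:370]=1
# cream ends
hs=((g>120)&(sub>0)).astype(np.uint8)
n,l,st,ce=cv2.connectedComponentsWithStats(hs)
for i in range(1,n):
    if st[i,4]>40: print(st[i],ce[i])
for c,u,v in((a,250,249),(b,336,170)): print('wheel',onz(c,u,v,.097))
E
```

```text
key 322.56 208.1 50 [0.53828584 0.07988567 0.093     ]
key 241.72549019607843 185.2941176470588 51 [0.53625613 0.07952889 0.093     ]
[ 205  120  165  100 8651] [287.64408739 169.12726852]
[289 159  21  21 281] [298.8683274  168.88967972]
[333 164  12   7  48] [337.33333333 167.97916667]
[235 180  14  13 145] [241.75172414 185.95862069]
wheel [ 0.58563978 -0.16274431  0.097     ]
wheel [ 0.5813345  -0.16744467  0.097     ]
```

View pics/c0.png

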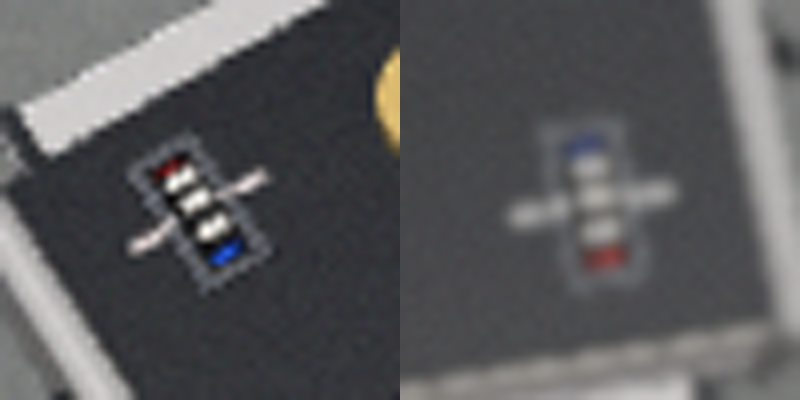

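Both crops show blue at the back, red at the front and the middle white bar on top, so the wheel is at click 2. It needs two clicks forward, about 25 mm of rim. The pointers' midpoint is near (249.4,250) in the scene view and (334.7,169.8) in the top view. Next come the yaw and the move numbers.

```bash
python3 - <<'E'
from h import *
a=load('s0');b=load('t0')
for n,c,k,(x0,x1,y0,y1) in(('s',a,(300,235),(215,365,180,300)),('t',b,(310,190),(205,370,125,215))):
    im=cv2.GaussianBlur(c['image'],(3,3),0); g=im.max(2); hsv=cv2.cvtColor(im,cv2.COLOR_RGB2HSV)
    print(n,'grey',g[k[1],k[0]],np.median(g[y0:y1,x0:x1]))
    m=np.zeros_like(g); m[y0:y1,x0:x1]=(g[y0:y1,x0:x1]<72)*255
    m=cv2.morphologyEx(m,cv2.MORPH_OPEN,np.ones((5,5),np.uint8))
    cs,_=cv2.findContours(m,cv2.RETR_EXTERNAL,cv2.CHAIN_APPROX_NONE)
    q=max(cs,key=cv2.contourArea)[:,0]; P=np.array([onz(c,u,v,.085)[:2] for u,v in q])*1000
    print(cv2.minAreaRect(P.astype(np.float32)))
w=[((249.4,250),(133,248),(265,176),(225,224)),((334.7,169.8),(122,215),(265,190),(311,145))]
for c,(m,p,q,o) in zip((a,b),w):
    P,Q=[onz(c,o[0]+(x[0]+.5)/8-.5,o[1]+(x[1]+.5)/8-.5,.085) for x in(p,q)]
    d=Q-P
    if d[1]<0:d=-d
    print('mid',(P+Q)/2,'yaw',np.arctan2(-d[0],d[1]),np.linalg.norm(d))
E
```

```text
s grey 42 123.0
((582.2459716796875, -38.30815124511719), (150.19403076171875, 351.72039794921875), 11.073373794555664)
t grey 77 121.0
((600.9970703125, -1.477935791015625), (84.92584991455078, 278.2107849121094), 10.82539176940918)
mid [ 0.58246904 -0.16412467  0.085     ] yaw 0.1703421768115853 0.05320747938916042
mid [ 0.5846021  -0.16536513  0.085     ] yaw 0.1984430488966157 0.04854668561432846
```

The wheel top is at about (0.583, -0.165) and the key at (0.537, 0.080), with a yaw of about 0.19. The fingers will shut while the tool hovers over the wheel at the start height, with tool z turned to the laminator's x.

Request:
carry_out(moves=[[[0,0.188,0,-157,0,482,1],[0,0.188,0,-157,0,482,1],[0,0.188,0,-157,0,482,1],[0,0.188,0,-157,0,482,1],[0,0.188,0,-157,0,482,1],[0,0.188,0,-157,0,482,1],[0,0.188,0,-157,0,482,1],[0,0.188,0,-157,0,482,1],[0,0.188,0,-157,0,482,1],[0,0.188,0,-157,0,482,1],[0,0.188,0,-157,0,482,1],[0,0.188,0,-157,0,482,1]]])

```text
t: 1.1
tcp_pos: [0.5765, -0.1701, 0.2386]
tcp_rot: [[0.187, -0.001, 0.982], [-0.982, 0.0, 0.187], [-0.0, -1.0, -0.001]]
wrist_force: [1.0, -1.0, 0.5]
gripper_width: 0.002
```

Request:
carry_out(moves=[[[0,0,0,0,100,0,1],[0,0,0,0,100,0,1],[0,0,0,0,100,0,1],[0,0,0,0,110,0,1],[0,0,0,0,110,0,1],[0,0,0,0,110,0,1]]])

```text
t: 1.6
tcp_pos: [0.5755, -0.1721, 0.1296]
tcp_rot: [[0.186, 0.0, 0.982], [-0.982, -0.0, 0.186], [0.0, -1.0, 0.0]]
wrist_force: [0.3, 0.4, -0.3]
gripper_width: -0.0
```

```bash
python3 - <<'E'
from h import *
a=snap('scene','s1.png'); s=observe(); print(s['tcp_pos'],s['wrist_force'])
W=np.array([.5835,-.1648,.097]); d=W-s['tcp_pos']; print('tool shift to wheel top (mm)',1000*s['tcp_rot'].T@d)
t=s['tcp_pos']-[0,0,.008]
print(proj(a,[t,W]))
cv2.imwrite('pics/c1.png',cv2.resize(a['image'][195:295,200:300],None,fx=6,fy=6,interpolation=cv2.INTER_CUBIC)[:,:,::-1])
E
```

```text
[ 0.57638772 -0.17262509  0.13122712] [ 0.52043892 -0.568446   -0.08182277]
tool shift to wheel top (mm) [-6.42006232 34.23718206  8.36126353]
[[244.77301804 243.28176227]
 [249.05005379 248.60193926]]
```

View pics/c1.png

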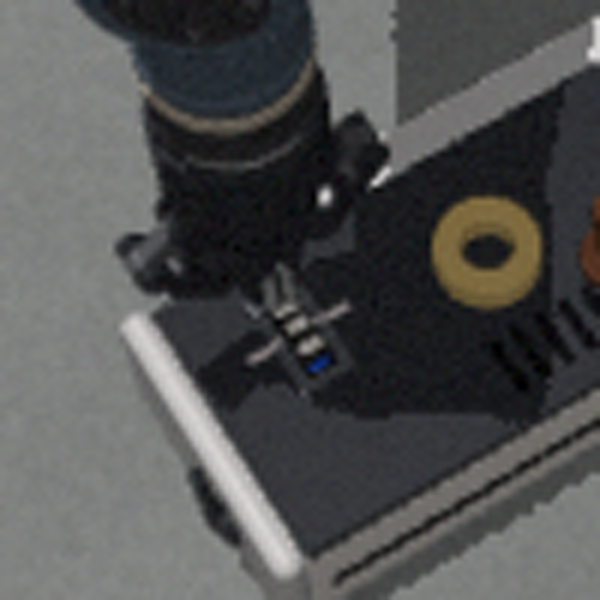

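The fingertip hangs just in front of the wheel (crop 280,290), and the bars have not changed. I'll go down in small steps to touch.

Request:
carry_out(moves=[[[0,0,0,-6.4,15,1,1],[0,0,0,-6.4,22,1,1],[0,0,0,-6.4,24,1,1],[0,0,0,-6.4,26,1,1],[0,0,0,-6.4,27,1,1],[0,0,0,-6.4,27,1,1]]])

```text
t: 2.15
tcp_pos: [0.5762, -0.1659, 0.1048]
tcp_rot: [[0.187, 0.003, 0.982], [-0.982, -0.001, 0.187], [0.001, -1.0, 0.003]]
wrist_force: [-1.9, 0.1, 3.4]
gripper_width: 0.006
```

Request:
carry_out(moves=[[[0,0,0,0,0.6,1.5,1],[0,0,0,0,0.6,3,1],[0,0,0,0,0.5,5,1],[0,0,0,0,0.4,7,1],[0,0,0,0,0.4,9,1],[0,0,0,0,0.4,11,1]]])

```text
t: 2.65
tcp_pos: [0.588, -0.1638, 0.1049]
tcp_rot: [[0.187, 0.005, 0.982], [-0.982, -0.001, 0.187], [0.002, -1.0, 0.005]]
wrist_force: [-0.7, 2.1, 7.3]
gripper_width: -0.0
```

Request:
carry_out(moves=[[[0,0,0,0,-8,11,1],[0,0,0,0,-25,11,1],[0,0,0,0,-30,-10,1],[0,0,0,0,-30,-15,1],[0,0,0,0,-30,-15,1]]])

```text
t: 3.07
tcp_pos: [0.571, -0.1668, 0.1327]
tcp_rot: [[0.186, 0.001, 0.983], [-0.983, -0.001, 0.186], [0.001, -1.0, 0.001]]
wrist_force: [0.0, -0.5, 0.2]
gripper_width: 0.002
```

```bash
python3 - <<'E'
from h import *
a=snap('scene','s2.png'); s=observe(); print(s['t'],s['tcp_pos'],s['wrist_force'])
W=np.array([.5835,-.1648,.097]); d=W-s['tcp_pos']; print('tool shift to wheel top (mm)',1000*s['tcp_rot'].T@d)
cv2.imwrite('pics/c2.png',cv2.resize(a['image'][225:275,225:275],None,fx=8,fy=8,interpolation=cv2.INTER_CUBIC)[:,:,::-1])
E
```

```text
3.1167 [ 0.57129925 -0.16656246  0.13194924] [ 0.42014262  0.67568007 -0.00111863]
tool shift to wheel top (mm) [ 0.52691115 34.95621735 12.29631987]
```

View pics/c2.png

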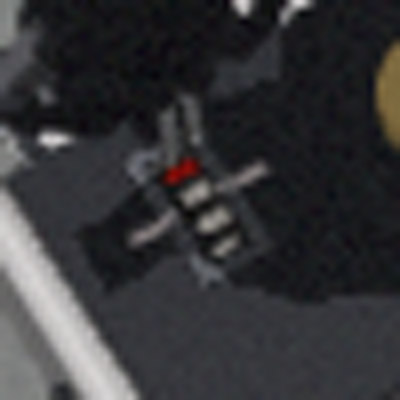

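The crop shows one click done: red has moved to (180,172), with white on top and blue gone behind. I'll repeat the same stroke.

Request:
carry_out(moves=[[[0,0,0,0,10,5,1],[0,0,0,0,20,5,1],[0,0,0,0,25,5,1],[0,0,0,0,27,5,1],[0,0,0,0,28,5,1],[0,0,0,0,28,5,1]]])

```text
t: 3.62
tcp_pos: [0.577, -0.1646, 0.1048]
tcp_rot: [[0.187, 0.001, 0.982], [-0.982, 0.001, 0.187], [-0.001, -1.0, 0.002]]
wrist_force: [-0.9, 1.5, 6.2]
gripper_width: -0.005
```

Request:
carry_out(moves=[[[0,0,0,0,0.6,1.5,1],[0,0,0,0,0.6,3,1],[0,0,0,0,0.5,5,1],[0,0,0,0,0.4,7,1],[0,0,0,0,0.4,9,1],[0,0,0,0,0.4,11,1]]])

```text
t: 4.12
tcp_pos: [0.5884, -0.1626, 0.1048]
tcp_rot: [[0.187, 0.003, 0.982], [-0.982, 0.001, 0.187], [-0.0, -1.0, 0.003]]
wrist_force: [-2.4, 2.0, 8.5]
gripper_width: -0.001
```

Request:
carry_out(moves=[[[0,0,0,0,-8,11,1],[0,0,0,0,-25,11,1],[0,0,0,0,-40,-10,1],[0,0,0,0,-50,-15,1],[0,0,0,0,-50,-15,1],[0,0,0,0,-50,-15,1]]])

```text
t: 4.62
tcp_pos: [0.5729, -0.1661, 0.1534]
tcp_rot: [[0.186, 0.001, 0.982], [-0.982, -0.0, 0.186], [0.0, -1.0, 0.001]]
wrist_force: [0.2, 0.7, -1.1]
gripper_width: 0.0
```

```bash
python3 - <<'E'
from h import *
a=snap('scene','s3.png'); s=observe(); print(s['t'],s['tcp_pos'],s['wrist_force'])
K=np.array([.5373,.0797,.093]); d=K-s['tcp_pos']; print('tool shift to key top (mm)',1000*s['tcp_rot'].T@d)
cv2.imwrite('pics/c3.png',cv2.resize(a['image'][225:275,225:275],None,fx=8,fy=8,interpolation=cv2.INTER_CUBIC)[:,:,::-1])
for u,v,z in((305,232,.143),):print(onz(a,u,v,z))
E
```

```text
4.6667 [ 0.57253733 -0.16588106  0.15254834] [-1.289238    0.66942719 -0.00828833]
tool shift to key top (mm) [-247.8108765    59.68148475   11.20799496]
[ 0.61504556 -0.01041572  0.143     ]
```

View pics/c3.png

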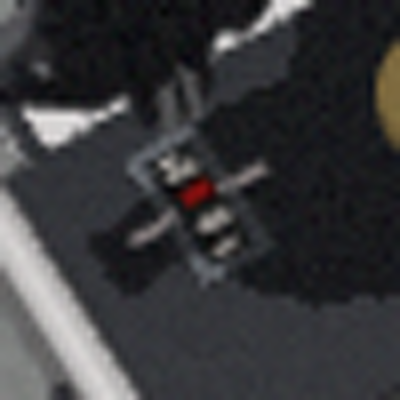

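Red is now on top between the pointers, at (197,192). The wheel has been at rest with no finger on it since the lift. I'll go high and over to the key.

Request:
carry_out(moves=[[[0,0,0,0,-35,0,1],[0,0,0,0,-70,0,1],[0,0,0,-20,-80,0,1],[0,0,0,-60,-80,5,1],[0,0,0,-100,-80,11,1],[0,0,0,-140,-80,11,1],[0,0,0,-180,-80,11,1],[0,0,0,-220,-80,11,1],[0,0,0,-248,-80,11,1],[0,0,0,-248,-80,11,1],[0,0,0,-248,-80,11,1],[0,0,0,-248,-80,11,1]]])

```text
t: 5.67
tcp_pos: [0.5369, 0.0796, 0.2323]
tcp_rot: [[0.187, -0.001, 0.982], [-0.982, -0.001, 0.187], [0.0, -1.0, -0.002]]
wrist_force: [0.7, -0.6, -0.0]
gripper_width: 0.001
```

Request:
carry_out(moves=[[[0,0,0,0,35,0,1],[0,0,0,0,70,0,1],[0,0,0,0,100,0,1],[0,0,0,0,115,0,1],[0,0,0,0,115,0,1],[0,0,0,0,115,0,1]]])

```text
t: 6.17
tcp_pos: [0.5361, 0.0783, 0.117]
tcp_rot: [[0.185, -0.003, 0.983], [-0.983, -0.0, 0.185], [-0.0, -1.0, -0.003]]
wrist_force: [-0.2, -0.5, 1.2]
gripper_width: 0.003
```

```bash
python3 - <<'E'
from h import *
a=snap('scene','s4.png'); s=observe(); print(s['t'],s['tcp_pos'],s['wrist_force'])
K=np.array([.5373,.0797,.093]); d=K-s['tcp_pos']; print('tool shift to key top (mm)',1000*s['tcp_rot'].T@d)
im=a['image']
cv2.imwrite('pics/c4.png',np.hstack([cv2.resize(im[160:260,265:365],None,fx=4,fy=4),cv2.resize(im[225:275,225:275],None,fx=8,fy=8)])[:,:,::-1])
E
```

```text
6.2167 [0.53742193 0.07852649 0.11894045] [ 0.83503594 -0.08889646  1.1307129 ]
tool shift to key top (mm) [-1.18194155 25.94020361  0.08873798]
```

View pics/c4.png

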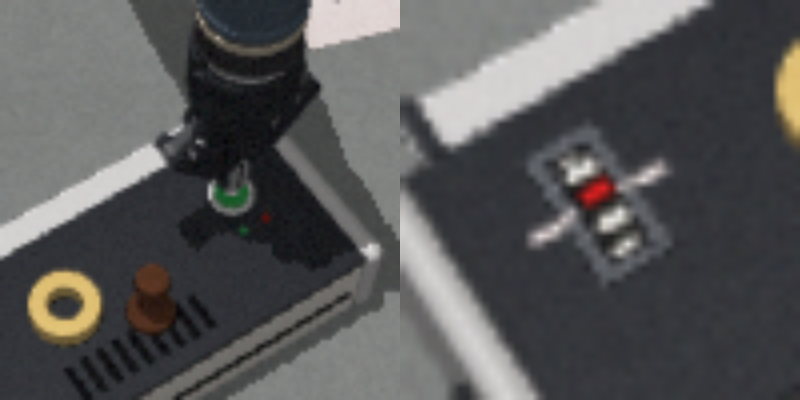

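The fingertip is above the green key at crop (232,195). The stamp and tape are clear, and red is still on top at (597,192). Now I'll press.

Request:
carry_out(moves=[[[0,0,0,-1,12,0,1],[0,0,0,-1,17,0,1],[0,0,0,-1,19,0,1],[0,0,0,-1,21,0,1],[0,0,0,-1,22.5,0,1],[0,0,0,-1,23.5,0,1],[0,0,0,-1,24,0,1],[0,0,0,-1,24,0,1]]])

```text
t: 6.88
tcp_pos: [0.5373, 0.0805, 0.0961]
tcp_rot: [[0.187, 0.002, 0.982], [-0.982, -0.001, 0.187], [0.001, -1.0, 0.002]]
wrist_force: [-0.7, -0.5, 4.5]
gripper_width: -0.0
```

Request:
carry_out(moves=[[[0,0,0,0,1,0,1],[0,0,0,0,2,0,1],[0,0,0,0,2,0,1]]])

```text
t: 7.13
tcp_pos: [0.5373, 0.0805, 0.0961]
tcp_rot: [[0.187, 0.003, 0.982], [-0.982, -0.001, 0.187], [0.001, -1.0, 0.003]]
wrist_force: [-5.2, -0.9, 13.5]
gripper_width: 0.002
```

The force rose from 4.5 to 13.5 N without further travel, so the key is fully down. Releasing.

Request:
carry_out(moves=[[[0,0,0,0,-5,0,1],[0,0,0,0,-35,0,1],[0,0,0,0,-75,0,1],[0,0,0,0,-100,-20,1],[0,0,0,0,-110,-60,1],[0,0,0,0,-110,-80,1],[0,0,0,0,-110,-80,1],[0,0,0,0,-110,-80,1]]])

```text
t: 7.8
tcp_pos: [0.4577, 0.0659, 0.2028]
tcp_rot: [[0.187, 0.001, 0.982], [-0.982, 0.0, 0.187], [-0.0, -1.0, 0.001]]
wrist_force: [0.4, -0.4, 0.6]
gripper_width: 0.0
```

```bash
python3 - <<'E'
from h import *
a=snap('scene','s5.png'); s=observe(); print(s['t'],s['tcp_pos'],s['wrist_force'])
im=a['image']
cv2.imwrite('pics/c5.png',np.hstack([cv2.resize(im[160:260,265:365],None,fx=4,fy=4),cv2.resize(im[225:275,225:275],None,fx=8,fy=8)])[:,:,::-1])
i=im.astype(int); m=((i[...,1]>i[...,0]+35)&(i[...,1]>i[...,2]+20)); v,u=np.nonzero(m); k=(abs(u-323)<12)&(abs(v-209)<12); print(u[k].mean(),v[k].mean(),k.sum())
E
```

```text
7.85 [0.45825541 0.0658612  0.20233538] [ 0.57356255 -1.04180653 -0.23467692]
322.6078431372549 208.01960784313727 51
```

View pics/c5.png

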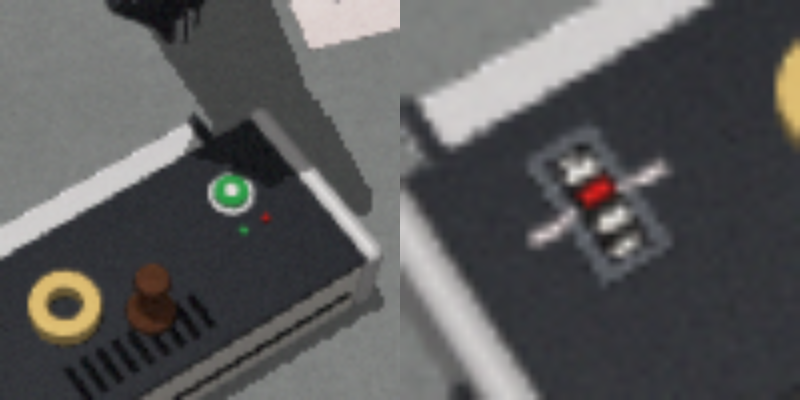

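The key is up again, with its centroid at (322.6,208.0) against (322.6,208.1) before. Red is still on top at (597,192), the tape and stamp look unmoved, and the arm is clear. Handing in.

```bash
python3 -c "
from h import *
print(hand_in())"
```

```text
the job is handed in; nothing more can be done
None
```

The laminator is set for thick card: the thumbwheel rests with the red bar on top, and the start key has been pressed and is up again. The job was handed in at about 7.9 s of the 40 s allowed, and no verdict came back.

- **Wheel:** It started at click 2. I gave it two separate shut-fingertip strokes of one click each, at about 5–8 N. Pictures after each stroke, and a last one after the key press, showed the wheel advancing and then red resting between the pointers with no finger on it.
- **Start key:** I pressed it down about 4.9 mm by the arm's reading. The force then rose from 4.5 to 13.5 N with no further travel, so it was at its stop. After release, the key's position in the picture was within 0.1 pixel of where it began.
- **Everything else:** The tape roll and stamp looked unmoved in the last picture. I did not re-check the desk items by picture, but the arm passed well above them. At the end the arm was clear, with a wrist force of about 1 N, the same as its reading in free air.

No check failed. The two cameras' estimates of the wheel's position differed by about 2 mm.

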